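# Switch the oven off under its flip-over guard

### The arm

A 6-joint arm with a two-finger parallel gripper is mounted at the origin on the work surface. World frame = base frame: x ahead of the robot, y to its left, z up, the work surface at z = 0. Lengths are in m, angles in rad, forces in N, time in s.
With the tool pointing down it reaches from about 0.375 to 0.9 m from the base axis. Payload 3.1 kg.
Tool frame: the origin (TCP) lies midway between the tips of the shut fingers; the grasp point (between the pads) lies 19 mm behind it; z points along the fingers, y is the line along which they close (so a half turn about z gives the same grasp; the last joint's range is limited). The gripper opens to 85 mm and grips with 20 to 120 N. Pads are 22 mm wide; open, the fingers measure 114 mm over their backs; the gripper's body (76 mm by 85 mm) begins 54 mm behind the grasp point. The pads swing forward as they close: fully open they stand 13 mm farther back than shut.
Start: joints at [-0.178, 0.527, 1.433, -0, 1.181, -0.178], TCP at [0.625, 0, 0.231] pointing down, gripper open.
Joint ranges: [-3.08, 3.08], [-0.75, 2.2], [0.22, 2.44], [-1.43, 4.57], [0, 2.65], [-2.85, 2.85]. Speed limits (rad/s): [2.79, 2.79, 3.14, 3.14, 3.14, 3.14].

### API

Orientations are given as a unit quaternion [x, y, z, w].
In Python, from station import manip gives the robot as it stands.
- The arm moves only by the tool move_arm, never from a script. Its argument "increments" is a list that holds one entry, the list of rows, each a list of 5 numbers: the gripper's target within -1 to 1 (shut at 1, half-way at 0, fully open at -1), then the shift along the world's x, y, z in m, then the turn about the world's z in degrees. In form: [[[fingers, dx, dy, dz, twist], ...]]. A call has 1 to 8 rows; each row shifts and turns the commanded pose from where the row before left it; what a row does not reach is not made up. A row lasts 1/10 s, in which the tool goes at most 50 mm and 8.59 degrees, less where a joint would pass 70% of its speed; a pose out of reach is approached as far as the arm can. A call with a gripper value outside its range is refused whole. The fingers move at their own pace and stop on an object; "newtons" is the grip in N (left out, the last holds). Time passes only in rows, so rows that do not move let the fingers close. It gives the time, the measured TCP pose, the force, the opening and the grip force at its end, in the units of the state.
- manip.sense(): the state, without advancing time (a new reading comes with each control period).
- manip.snapshot(name): name is "scene" or "side" or "wrist"; returns a dict with "img" (480x640x3 uint8, red, green, blue), "fx", "fy", "cx", "cy" (pixels), "world_to_cam" (4x4, takes a point from world to camera coordinates); the wrist camera has in their place "tool_from_camera" (4x4, takes a point from camera to tool coordinates, whose origin is the TCP and whose axes are the flange's). Camera axes: x right, y down, z forward; pixel columns grow to the right and rows downward; lengths in m; the calibration is good to about 2 mm. A picture is of the moment at which its call begins: read the wrist's pose just before it. There is no depth.
- manip.sign_off(): hands the job in; it is judged then, once.
Trained networks look in the newest picture that a camera, given by its name, has taken for a name from the list of things; names that differ only in an ending like _2 or _b are one class to them, and where a whole thing is asked for, a point or a joint stands for the part that bears it (a point fixed in the world has none). Each returns a list of dicts, best first, with "confidence" (0 to 1); they miss things now and then, are a little off and sometimes report something else, mostly with a low value. They report only what shows in the picture. A call takes as long as a camera call. They do not tell look-alikes from the thing itself.
- manip.spot_in(label, camera): "xyz" ([x, y, z] in m, in world coordinates, good to about 4 mm: the middle of the surface that is visible of it).
- manip.mark_of(label, camera): "xyz" ([x, y, z] in m, in world coordinates, good to about 4 mm: a listed point, or the origin of a listed thing).
The state is a dict: "t": time; "q": joint angles; "qd": joint speeds; "tau": joint torques, N m; "tcp_pos": TCP position; "tool_rot": TCP orientation; "force": force on the tool from outside, world axes, zero at the start; "ft_torque": the same for the moment, N m; "finger_gap": opening from 0.0 (shut) to 1.0 (fully open); "gripper_force": force on a finger pad.
Only numpy, scipy, OpenCV 4.12 (cv2) and the standard library are available. Lean on these libraries where they do the work, as an engineer would, in place of code of your own. Each camera call takes 0.05 s, during which the arm holds its last target. There are 200 camera calls.

### The job

Switch the oven off at the small steel control box: tip the red guard fully back off the toggle by pushing its black knob, push the toggle fully over to the side away from the amber lamp, then push the guard over again so that it lies fully shut above the toggle. Do it all by pushing with the fingertips or the outside of the fingers: do not pinch or lift the guard, its knob or the toggle. Leave the bowl, salt cellar, jar, pepper mill, spice tin and tongs standing or lying where they are, and finish with the hand clear.

Things in the scene. Friction and masses are not known exactly. Their poses are not given: they have to be found in the camera images.
- control_box: Steel control box fixed to the counter, 150 mm (its x) by 130 mm (its y) by 70 mm high. Origin: centre of its underside; z up, -x is its front (roughly towards the robot). On its flat top stand a toggle (pivot at x -12, y 0, z 70 mm) and, over it, a red flip-over guard whose hinge line runs along y at x 25, z 116 mm, on two thin posts at y +-34 mm, up to z 122 mm.
- lamp (a point): Small amber lamp on the box's top, 14 mm across, 4 mm high, at x -12, y -52, z 70 mm in the box frame. It marks the ON side (-y) of the toggle and stays lit throughout; OFF is the other side (+y).
- guard (a joint): Red guard's hinge angle, rad: 0 = shut (plate level over the toggle), 1.83 = fully back at its stop. As it grows the knob tips over to the box's +x and the plate rises and goes back. The knob is a counterweight: left alone below about 0.55 rad the guard falls shut, above about 0.9 rad it falls fully back. 0.12 kg, hinge nearly free: under 1 N at the knob tips it.
- guard_knob (a point): Centre of the black ball knob, 20 mm diameter, on an 8 mm stalk square to the guard's plate, 45 mm from the hinge line and midway along it. Shut, it stands straight above the hinge, centre 161 mm above the counter; fully back it lies beyond the hinge (+x of the box), about 12 mm below hinge height. The point's z points from hinge to knob.
- guard_plate (a point): Centre of the red plate: 60 mm (x) by 56 mm (y) by 3 mm, from 2 to 62 mm from the hinge, with 16 mm deep side skirts underneath, no front wall. Site z: its outer normal (up when shut); x points to the hinge, y along it. Fully back it stands up, leaning 15 degrees past upright to the box's +x, free edge 60 mm above the hinge; it is pushed shut from that +x side.
- toggle (a joint): Angle of the toggle lever, rad: about -0.5 = ON (leans to the box's -y, towards the lamp), +0.5 = OFF (leans fully to +y, stop). It stays where it is left; about 1 N at the tip moves it.
- toggle_tip (a point): Centre of the amber ball, 13 mm diameter, at the top of the toggle lever, 34 mm from its pivot; lever stem 8 mm diameter. The tip swings along the box's y, about 16 mm either side of the middle, 100 to 104 mm above the counter at its centre. With the guard shut its plate covers it.
- bowl: Olive ceramic pinch bowl, 90 mm across, 42 mm high, near the +y side of the box; bystander. Origin: centre of its underside.
- cellar: Walnut salt cellar, round, 82 mm across, 60 mm high, near the -y side of the box; bystander. Origin: centre of its underside.
- jar: Squat glass jar with wire latch, 92 mm across, 93 mm high; bystander. Origin: centre of its underside.
- mill: Turned wooden pepper mill, 54 mm across, 135 mm high; bystander. Origin: centre of its underside.
- tongs: Stainless locking tongs lying flat, 270 mm long (its x), 70 mm wide, 16 mm high; bystander. Origin: middle of the length, underside.
- tin: Blue spice tin, 50 mm across, 80 mm high; bystander. Origin: centre of its underside.
Not all that is in view belongs to the job. Several things have the shape of the control_box; the one meant has the colours described above.

How it is judged:
By the outcome, as a careful person would: the job done as asked, in the order asked, and still so for the second after the job is handed in, with the robot touching nothing.
It also fails if it takes over 58 s, if anything falls off the work surface, if the arm or the gripper's body presses on something with over 40 N, if the wrist force passes 120 N, or if a joint passes its speed limit or range.

## Working session

There is one attempt and no reset: what is moved stays moved. The work goes in short steps, Python scripts to look and compute and a tool call to move; the robot and the scene stay as the last step left them, time stands still between calls to the robot, and variables do not carry over. Pictures are saved under pics/ and viewed, at most 10 in all, crops included, and the job is handed in when it is done.

Besides the shell and the picture viewer there is one more tool, called after "Emit:" by a JSON object that holds its "method" and its "body", one argument or row to a line. move_arm: Moves the arm, as the interface text tells. Its arguments: {"type":"object","properties":{"increments":{"type":"array","items":{"type":"array","items":{"type":"array","items":{"type":"number"}}}},"newtons":{"type":"number"}},"required":["increments"]}

```bash
mkdir -p pics; ls; python3 - <<'E'
from station import manip
import cv2,numpy as np
for c in ["scene","side"]:
    s=manip.snapshot(c); cv2.imwrite(f"pics/{c}0.png",s["img"][:,:,::-1])
    print(c,s["fx"],np.round(s["world_to_cam"],3).tolist())
    for n in ["control_box","lamp","guard_knob","guard_plate","toggle_tip","bowl","cellar","jar","mill","tongs","tin"]:
        print(n,[(np.round(d["xyz"],3).tolist(),round(d["confidence"],2)) for d in manip.mark_of(n,c)][:4])
print(manip.sense())
E
```

```text
pics
scene 588.5630597731952 [[-0.805, 0.594, 0.017, 0.372], [0.292, 0.42, -0.859, -0.038], [-0.517, -0.686, -0.512, 1.648], [0.0, 0.0, 0.0, 1.0]]
control_box [([0.266, 0.302, 0.001], 0.66), ([0.289, -0.193, -0.003], 0.58)]
lamp [([0.278, -0.243, 0.072], 0.94), ([0.239, 0.261, 0.07], 0.73), ([0.553, 0.238, 0.0], 0.37)]
guard_knob [([0.292, 0.288, 0.157], 0.88), ([0.314, -0.195, 0.162], 0.86), ([0.549, 0.089, 0.16], 0.77)]
guard_plate [([0.516, 0.1, 0.112], 0.86), ([0.257, 0.302, 0.111], 0.62)]
toggle_tip [([0.527, 0.4, -0.004], 0.31)]
bowl [([0.554, 0.234, -0.0], 0.71)]
cellar [([0.512, -0.056, -0.0], 0.83)]
jar [([0.516, 0.1, 0.114], 0.2)]
mill [([0.643, 0.4, -0.002], 0.88)]
tongs [([0.495, -0.415, -0.005], 0.73)]
tin [([0.707, -0.363, -0.003], 0.84)]
side 588.6853684537567 [[-0.834, -0.552, -0.004, 0.41], [-0.369, 0.564, -0.738, 0.277], [0.41, -0.614, -0.674, 1.212], [0.0, 0.0, 0.0, 1.0]]
control_box [([0.269, 0.295, 0.001], 0.72), ([0.521, 0.099, -0.001], 0.64)]
lamp [([0.505, 0.048, 0.073], 0.85), ([0.234, 0.256, 0.066], 0.62)]
guard_knob [([0.548, 0.094, 0.162], 0.91), ([0.286, 
[... 389 characters left out ...]
0], 0.74)]
{'t': 1.2, 'q': array([-1.78495007e-01,  5.27505949e-01,  1.43271144e+00, -6.51192569e-06,
        1.18140915e+00, -1.78482234e-01]), 'qd': array([ 0.0002899 , -0.00050207,  0.0005175 ,  0.00020404, -0.00173546,
        0.00245568]), 'tau': array([-3.52823063e-04, -4.42328060e+01, -1.78420186e+01, -3.25123056e-04,
        8.64159319e-04, -4.57416611e-07]), 'tcp_pos': array([6.24967928e-01, 3.65541655e-05, 2.31303089e-01]), 'tool_rot': array([ 7.07110423e-01,  7.07103139e-01, -1.21380212e-05, -1.22001653e-05]), 'force': array([-0.57485925, -0.32146866, -0.08841718]), 'ft_torque': array([ 0.01884299, -0.00578755,  0.00505472]), 'gripper_force': 0.0, 'finger_gap': 1.0011029009320225}
```

View pics/scene0.png

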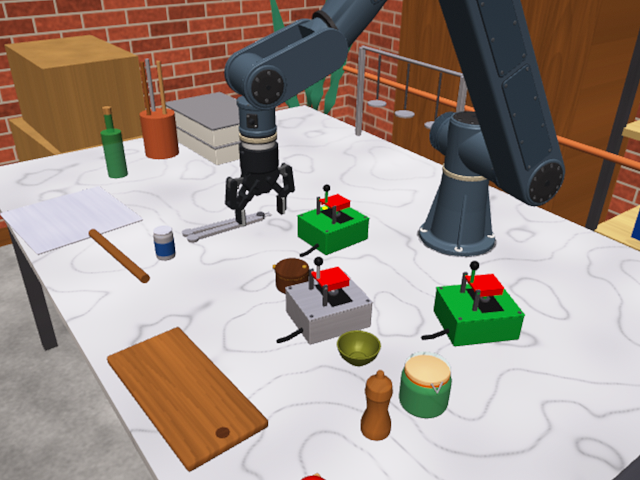

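View pics/side0.png

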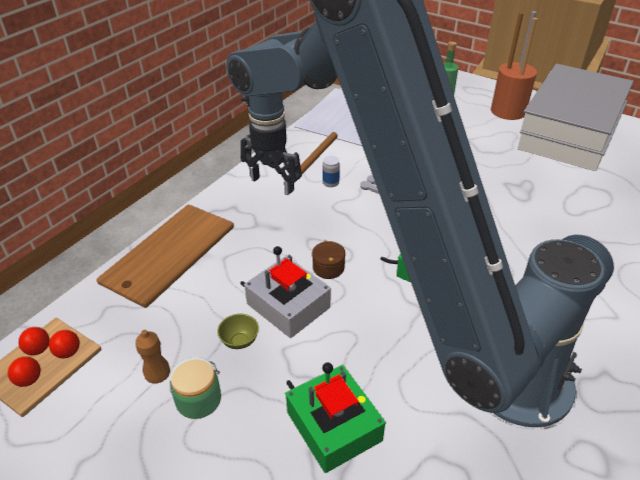

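```bash
cat > h.py <<'E'
from station import manip
import cv2,numpy as np
from scipy.optimize import least_squares
def proj(s,P):
    P=np.atleast_2d(P); C=P@s["world_to_cam"][:3,:3].T+s["world_to_cam"][:3,3]
    return np.c_[s["fx"]*C[:,0]/C[:,2]+s["cx"],s["fy"]*C[:,1]/C[:,2]+s["cy"]]
def b2w(p,B):  # p=(x,y,yaw)
    B=np.atleast_2d(B).astype(float); c,s=np.cos(p[2]),np.sin(p[2])
    return np.c_[p[0]+c*B[:,0]-s*B[:,1],p[1]+s*B[:,0]+c*B[:,1],B[:,2]]
E
python3 - <<'E'
from h import *
M={"control_box":(0,0,0),"lamp":(-.012,-.052,.072),"guard_knob":(.025,0,.161),"guard_plate":(-.007,0,.116)}
W=[];B=[]
S={}
for k in range(4):
  for c in ["scene","side"]:
    S[c]=manip.snapshot(c)
    for n,b in M.items():
        for d in manip.mark_of(n,c):
            if np.hypot(d["xyz"][0]-.52,d["xyz"][1]-.09)<.06 and d["confidence"]>.5: W.append(d["xyz"]);B.append(b)
W=np.array(W);B=np.array(B)
r=least_squares(lambda p:(b2w(p,B)-W)[:,:2].ravel(),[.52,.1,-.17],loss="soft_l1",f_scale=.004)
print(r.x,len(W),np.round((b2w(r.x,B)-W)*1000).tolist())
C=[(x,y,.07) for x,y in [(-.075,-.065),(.075,-.065),(.075,.065),(-.075,.065)]]
u=[]
for c in S:
    s=S[c]; im=cv2.resize(s["img"][:,:,::-1],None,fx=4,fy=4,interpolation=cv2.INTER_CUBIC)
    q=(proj(s,b2w(r.x,C+[(.025,0,.161),(-.012,-.052,.074)]))*4+1.5)
    cv2.polylines(im,[q[:4].astype(int)],True,(255,0,255),1)
    for a in q[4:]: cv2.circle(im,tuple(a.astype(int)),4,(255,255,0),1)
    m=q[:4].mean(0).astype(int); print(c,m/4,(q/4).round(1).tolist())
    u.append(im[m[1]-300:m[1]+250,m[0]-200:m[0]+200])
cv2.imwrite("pics/crop1.png",np.hstack(u))
np.save("box.npy",r.x)
E
```

```text
[ 0.52248337  0.09685567 -0.15964355] 30 [[-2.0, -2.0, -3.0], [2.0, 2.0, 1.0], [1.0, 1.0, 2.0], [-0.0, 2.0, 2.0], [0.0, -4.0, 4.0], [2.0, 2.0, 1.0], [-3.0, -1.0, -1.0], [-3.0, 1.0, 0.0], [1.0, -2.0, -1.0], [2.0, 0.0, 2.0], [-12.0, -53.0, -42.0], [-3.0, 2.0, 0.0], [2.0, -1.0, -1.0], [5.0, -1.0, 2.0], [-3.0, -1.0, 1.0], [-2.0, -1.0, 0.0], [-0.0, 1.0, -1.0], [1.0, -2.0, -2.0], [-1.0, 5.0, -2.0], [3.0, -2.0, 1.0], [4.0, -1.0, 0.0], [-1.0, 4.0, -1.0], [-1.0, 3.0, -2.0], [0.0, -1.0, -0.0], [2.0, 2.0, -1.0], [2.0, -2.0, 1.0], [1.0, -3.0, 3.0], [-2.0, 2.0, 3.0], [-0.0, -1.0, -1.0], [-1.0, 3.0, -3.0]]
scene [328.   294.75] [[343.9, 271.3], [284.3, 287.3], [310.4, 319.9], [373.4, 301.0], [318.4, 261.0], [322.2, 279.2]]
side [288.  286.5] [[332.3, 286.5], [285.1, 255.5], [243.9, 284.8], [291.2, 319.3], [277.9, 250.7], [307.9, 274.8]]
```

View pics/crop1.png

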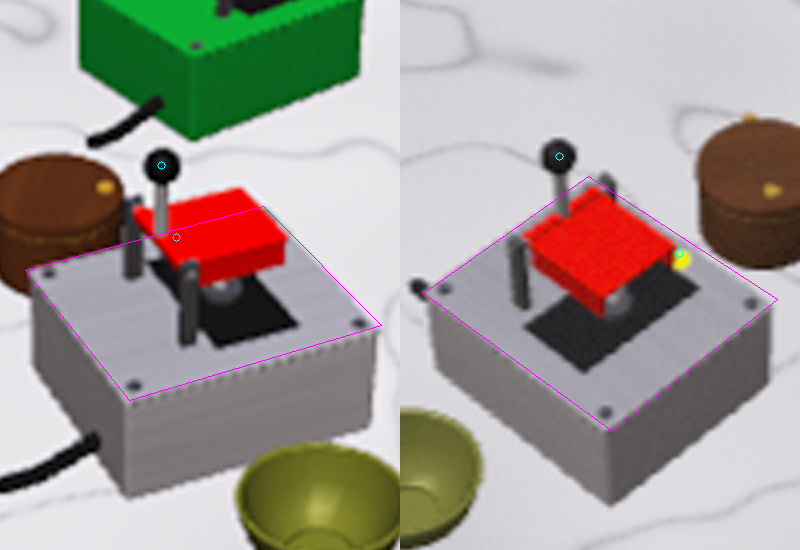

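Candidates, in scene-view pixels:
- Green box at (333,228).
- Green box at (478,308).
- Steel-grey box at (328,300).

The steel box fits the description, and the crop confirms it: red plate, black knob, amber lamp. The fitted outline matches its top edges, with the origin at (0.5225, 0.0969) and yaw about -9.1°.

First I'll shut the fingers, turn the closing line along the box's y, and hover in front of the knob.

Emit:
{"method": "move_arm", "body": {
  "increments": [
    [[1,-0.016,0.0125,0.002,8.1],[1,-0.016,0.0125,0.002,8.1],[1,-0.016,0.0125,0.002,8.1],[1,-0.016,0.0125,0.002,8.1],[1,-0.016,0.0125,0.002,8.1],[1,-0.016,0.0125,0.002,8.1],[1,-0.016,0.0125,0.002,8.1],[1,-0.016,0.0125,0.002,8.1]]
  ],
  "newtons": 20
}}

```text
t: 4.0
tcp_pos: [0.4964, 0.1005, 0.2476]
tool_rot: [0.215, 0.977, 0.0, 0.0]
force: [-0.6, 0.4, 0.3]
finger_gap: -0.001
gripper_force: 0.0
```

Emit:
{"method": "move_arm", "body": {
  "increments": [
    [[1,0,0,0,8.1],[1,0,0,0,8],[1,0,0,0,0],[1,0,0,0,0],[1,0,0,0,0]]
  ]
}}

```text
t: 4.5
tcp_pos: [0.4971, 0.0999, 0.2473]
tool_rot: [0.08, 0.997, 0.0, 0.0]
force: [-0.0, 0.4, 0.0]
finger_gap: 0.001
gripper_force: 0.0
```

```bash
cat >> h.py <<'E'
def where():
    s=manip.sense(); p=np.load("box.npy"); d=s["tcp_pos"]-[p[0],p[1],0]; c,k=np.cos(p[2]),np.sin(p[2])
    from scipy.spatial.transform import Rotation as R
    y=R.from_quat(s["tool_rot"]).as_matrix()[:,1]
    print("t",round(s["t"],2),"tcp",s["tcp_pos"].round(4),"box",np.round([c*d[0]+k*d[1],-k*d[0]+c*d[1],d[2]],4),"ytool deg",round(np.degrees(np.arctan2(y[1],y[0])-p[2]),1),"F",s["force"].round(2),"gap",round(s["finger_gap"],3))
def toworld(dx,dy):
    p=np.load("box.npy"); c,k=np.cos(p[2]),np.sin(p[2]); return np.round([c*dx-k*dy,k*dx+c*dy],4)
E
python3 - <<'E'
from h import *
where()
s=manip.snapshot("side"); cv2.imwrite("pics/side1.png",s["img"][120:380,150:450,::-1].repeat(2,0).repeat(2,1))
E
```

```text
t 4.5 tcp [0.4971 0.0999 0.2473] box [-0.0256 -0.001   0.2473] ytool deg 89.9 F [-0.04  0.38  0.04] gap 0.001
```

View pics/side1.png

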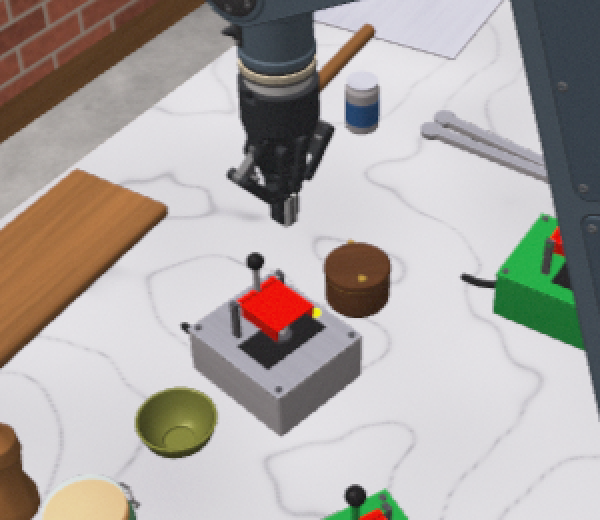

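The fingers are shut and hovering in front of the knob, which sits at about (255,260) in the crop. Next I lower them and push the knob in the box's +x.

Emit:
{"method": "move_arm", "body": {
  "increments": [
    [[1,0,0.001,-0.035,0],[1,0,0,-0.035,0],[1,0,0,-0.035,0],[1,0.01,-0.0016,0,0],[1,0.01,-0.0016,0,0],[1,0.005,-0.0008,0,0],[1,0.005,-0.0008,0,0],[1,0.005,-0.0008,0,0]]
  ]
}}

```text
t: 5.35
tcp_pos: [0.5331, 0.0953, 0.1437]
tool_rot: [0.079, 0.997, 0.0, 0.001]
force: [-0.2, 0.6, 0.2]
finger_gap: 0.002
gripper_force: 0.3
```

Emit:
{"method": "move_arm", "body": {
  "increments": [
    [[1,0.005,-0.0008,0,0],[1,0.005,-0.0008,0,0],[1,0.005,-0.0008,0,0],[1,0.005,-0.0008,0,0],[1,0.005,-0.0008,0,0],[1,0.005,-0.0008,0,0],[1,0.003,-0.0005,0,0],[1,0,0,0,0]]
  ]
}}

```text
t: 6.15
tcp_pos: [0.5658, 0.09, 0.1424]
tool_rot: [0.079, 0.997, 0.0, 0.0]
force: [0.5, -0.0, -0.8]
finger_gap: 0.003
gripper_force: 0.0
```

```bash
python3 - <<'E'
from h import *
where()
s=manip.snapshot("side"); cv2.imwrite("pics/side2.png",s["img"][170:350,200:400,::-1].repeat(3,0).repeat(3,1))
E
```

```text
t 6.15 tcp [0.5658 0.09   0.1424] box [4.380e-02 1.000e-04 1.424e-01] ytool deg 90.0 F [ 0.54 -0.01 -0.79] gap 0.003
```

View pics/side2.png

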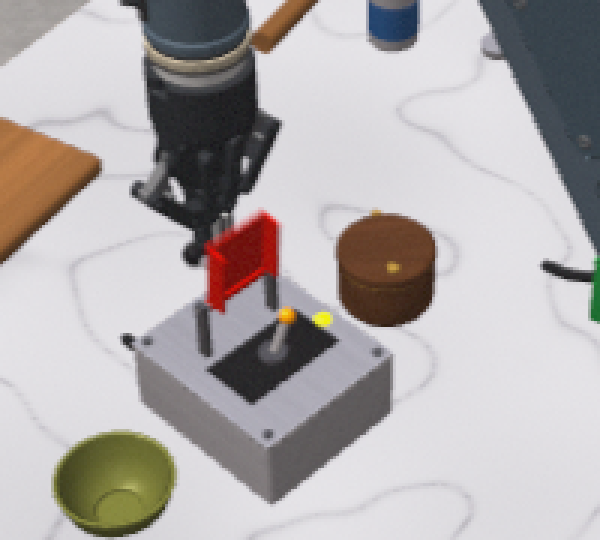

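The guard is nearly upright and resting against the fingers, and the toggle leans towards the lamp. I'll lift out forward and upward so the guard falls fully back, then go to the lamp side of the toggle.

Emit:
{"method": "move_arm", "body": {
  "increments": [
    [[1,0.006,-0.001,0.01,0],[1,0.004,-0.0006,0.02,0],[1,0,0,0.04,0],[1,0,0,0.04,0],[1,-0.027,-0.013,0,0],[1,-0.027,-0.013,0,0],[1,-0.028,-0.0134,0,0],[1,0,0,0,0]]
  ]
}}

```text
t: 7.0
tcp_pos: [0.4883, 0.0487, 0.2521]
tool_rot: [0.08, 0.997, -0.0, -0.002]
force: [0.5, 0.9, 0.3]
finger_gap: -0.0
gripper_force: 0.0
```

```bash
python3 - <<'E'
from h import *
where(); p=np.load("box.npy")
for c in ["scene","side"]:
    s=manip.snapshot(c)
    for n in ["guard_knob","guard_plate","toggle_tip"]:
        print(c,n,[(np.round(d["xyz"],3).tolist(),round(d["confidence"],2)) for d in manip.mark_of(n,c) if np.hypot(d["xyz"][0]-.53,d["xyz"][1]-.09)<.1])
print("expect",b2w(p,[(.0685,0,.104),(.033,0,.147),(-.012,-.016,.1)]).round(3))
E
```

```text
t 7.0 tcp [0.4883 0.0487 0.2521] box [-0.026  -0.053   0.2521] ytool deg 90.0 F [0.49 0.95 0.32] gap -0.0
scene guard_knob [([0.59, 0.082, 0.103], 0.85)]
scene guard_plate [([0.555, 0.093, 0.144], 0.55)]
scene toggle_tip [([0.506, 0.081, 0.096], 0.37)]
side guard_knob [([0.592, 0.083, 0.107], 0.75)]
side guard_plate [([0.558, 0.089, 0.152], 0.97)]
side toggle_tip [([0.505, 0.084, 0.096], 0.62)]
expect [[0.59  0.086 0.104]
 [0.555 0.092 0.147]
 [0.508 0.083 0.1  ]]
```

The guard is fully back: the measured knob and plate positions match the expected ones. Now lower beside the toggle.

Emit:
{"method": "move_arm", "body": {
  "increments": [
    [[1,0,0,-0.045,0],[1,0,0,-0.045,0],[1,0,0,-0.04,0],[1,0,0,-0.02,0],[1,0,0,-0.008,0],[1,0,0,0,0],[1,0,0,0,0]]
  ]
}}

```text
t: 8.1
tcp_pos: [0.494, 0.0491, 0.095]
tool_rot: [0.079, 0.997, -0.0, 0.001]
force: [0.3, -0.6, 0.1]
finger_gap: -0.001
gripper_force: 0.0
```

```bash
python3 - <<'E'
from h import *
where()
E
```

```text
t 8.1 tcp [0.494  0.0491 0.095 ] box [-0.0205 -0.0517  0.095 ] ytool deg 90.1 F [ 0.33 -0.6   0.1 ] gap -0.001
```

Emit:
{"method": "move_arm", "body": {
  "increments": [
    [[1,0,0,-0.004,0],[1,0.0016,0.0099,0,0],[1,0.0008,0.0049,0,0],[1,0.0008,0.0049,0,0],[1,0.0008,0.0049,0,0],[1,0.0008,0.0049,0,0],[1,0.0008,0.0049,0,0],[1,0.0008,0.0049,0,0]]
  ]
}}

```text
t: 8.9
tcp_pos: [0.4989, 0.089, 0.0901]
tool_rot: [0.079, 0.997, 0.0, -0.001]
force: [-2.1, -1.2, 2.1]
finger_gap: 0.001
gripper_force: 1.2
```

Emit:
{"method": "move_arm", "body": {
  "increments": [
    [[1,0.0005,0.003,0,0],[1,0.0003,0.002,0,0],[1,0,0,0,0],[1,0,0,0,0]]
  ]
}}

```text
t: 9.3
tcp_pos: [0.5003, 0.0935, 0.0902]
tool_rot: [0.079, 0.997, 0.0, 0.0]
force: [-1.0, -1.0, -0.5]
finger_gap: 0.001
gripper_force: 0.7
```

```bash
python3 - <<'E'
from h import *
where()
for c in ["scene","side"]:
    s=manip.snapshot(c)
    print(c,[(np.round(d["xyz"],3).tolist(),round(d["confidence"],2)) for d in manip.mark_of("toggle_tip",c) if np.hypot(d["xyz"][0]-.53,d["xyz"][1]-.09)<.1])
cv2.imwrite("pics/side3.png",s["img"][170:350,200:400,::-1].repeat(3,0).repeat(3,1))
print("expect",b2w(np.load("box.npy"),[(-.012,.016,.1)]).round(3))
E
```

```text
t 9.3 tcp [0.5003 0.0935 0.0902] box [-0.0213 -0.0069  0.0902] ytool deg 90.0 F [-1.03 -1.01 -0.5 ] gap 0.001
scene [([0.516, 0.11, 0.1], 0.62)]
side [([0.511, 0.109, 0.101], 0.53)]
expect [[0.513 0.115 0.1  ]]
```

View pics/side3.png

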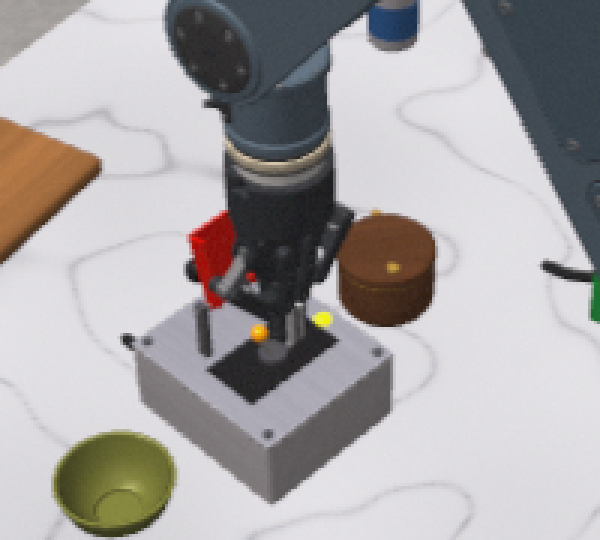

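The toggle ball, at about (260,333) in the crop, is across the middle but about 5 mm short. I'll push on towards its stop in small steps and watch the force.

Emit:
{"method": "move_arm", "body": {
  "increments": [
    [[1,0.0003,0.002,0,0],[1,0.0003,0.002,0,0],[1,0,0,0,0],[1,0,0,0,0]]
  ]
}}

```text
t: 9.9
tcp_pos: [0.5011, 0.0976, 0.0904]
tool_rot: [0.079, 0.997, 0.0, 0.0]
force: [-1.4, -0.7, -0.6]
finger_gap: -0.001
gripper_force: 0.4
```

Emit:
{"method": "move_arm", "body": {
  "increments": [
    [[1,0.0003,0.002,0,0],[1,0,0,0,0],[1,0,0,0,0]]
  ]
}}

```text
t: 10.2
tcp_pos: [0.5008, 0.0992, 0.0903]
tool_rot: [0.079, 0.997, -0.0, -0.0]
force: [-1.6, -3.4, -0.8]
finger_gap: -0.001
gripper_force: 1.5
```

```bash
python3 - <<'E'
from h import *
where()
for k in range(3):
  for c in ["scene","side"]:
    s=manip.snapshot(c)
    print(c,[(np.round(d["xyz"],3).tolist(),round(d["confidence"],2)) for d in manip.mark_of("toggle_tip",c) if np.hypot(d["xyz"][0]-.53,d["xyz"][1]-.09)<.1])
E
```

```text
t 10.2 tcp [0.5008 0.0992 0.0903] box [-0.0217 -0.0011  0.0903] ytool deg 90.1 F [-1.6  -3.4  -0.82] gap -0.001
scene [([0.512, 0.117, 0.098], 0.63)]
side [([0.51, 0.114, 0.099], 0.49)]
scene [([0.513, 0.116, 0.101], 0.54)]
side [([0.51, 0.116, 0.098], 0.42)]
scene [([0.596, 0.085, 0.105], 0.69), ([0.514, 0.114, 0.1], 0.51)]
side [([0.511, 0.112, 0.098], 0.39)]
```

Emit:
{"method": "move_arm", "body": {
  "increments": [
    [[1,0.0003,0.0015,0,0],[1,0,0,0,0],[1,0,0,0,0]]
  ]
}}

```text
t: 11.1
tcp_pos: [0.5003, 0.1005, 0.0902]
tool_rot: [0.079, 0.997, -0.0, -0.001]
force: [-3.4, -6.9, 1.7]
finger_gap: -0.004
gripper_force: 2.9
```

The force has climbed to 7 N with little travel, so the toggle is at its OFF stop. Now back off, rise, and go over to the +x side of the guard.

Emit:
{"method": "move_arm", "body": {
  "increments": [
    [[1,-0.0012,-0.0074,0,0],[1,-0.0012,-0.0074,0,0],[1,0,0,0.03,0],[1,0,0,0.045,0],[1,0,0,0.045,0],[1,0,0,0.04,0],[1,0,0,0,0],[1,0.025,0,0,0]]
  ]
}}

```text
t: 11.9
tcp_pos: [0.5223, 0.0866, 0.2518]
tool_rot: [0.079, 0.997, 0.001, 0.0]
force: [0.3, 0.7, 0.1]
finger_gap: 0.003
gripper_force: 0.0
```

Emit:
{"method": "move_arm", "body": {
  "increments": [
    [[1,0.025,0,0,0],[1,0.025,0,0,0],[1,0.025,-0.001,0,0],[1,0,0,0,0],[1,0,0,0,0],[1,0,0,0,0]]
  ]
}}

```text
t: 12.5
tcp_pos: [0.5975, 0.0853, 0.2496]
tool_rot: [0.079, 0.997, 0.0, -0.001]
force: [-0.7, -0.5, 0.6]
finger_gap: -0.003
gripper_force: 0.0
```

```bash
python3 - <<'E'
from h import *
where()
for c in ["scene","side"]:
    s=manip.snapshot(c)
    for n in ["guard_knob","guard_plate","toggle_tip"]:
        print(c,n,[(np.round(d["xyz"],3).tolist(),round(d["confidence"],2)) for d in manip.mark_of(n,c) if np.hypot(d["xyz"][0]-.53,d["xyz"][1]-.09)<.1])
cv2.imwrite("pics/side4.png",s["img"][170:350,200:400,::-1].repeat(3,0).repeat(3,1))
E
```

```text
t 12.5 tcp [0.5975 0.0853 0.2496] box [0.0759 0.0005 0.2496] ytool deg 90.0 F [-0.66 -0.49  0.6 ] gap -0.003
scene guard_knob [([0.593, 0.084, 0.102], 0.98)]
scene guard_plate [([0.555, 0.093, 0.145], 0.84)]
scene toggle_tip [([0.515, 0.114, 0.1], 0.58)]
side guard_knob [([0.592, 0.086, 0.108], 0.86), ([0.555, 0.091, 0.152], 0.42), ([0.503, 0.046, 0.073], 0.23)]
side guard_plate [([0.558, 0.086, 0.151], 0.64)]
side toggle_tip [([0.512, 0.116, 0.101], 0.54)]
```

View pics/side4.png

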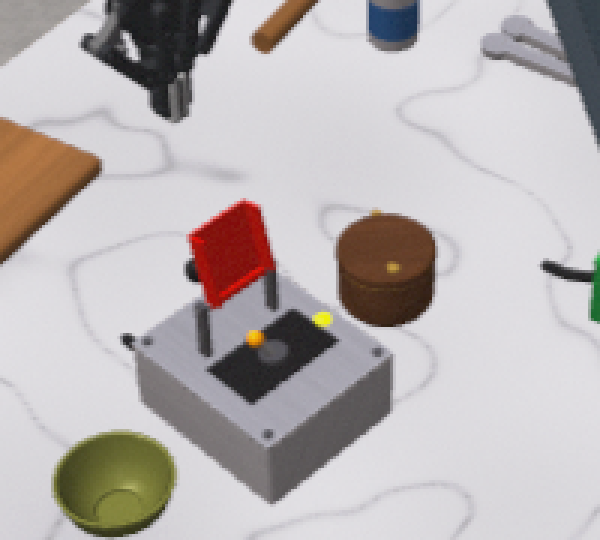

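The guard is fully back and the toggle is over at +y. Now lower on the +x side and push the plate shut.

Emit:
{"method": "move_arm", "body": {
  "increments": [
    [[1,0,0,-0.04,0],[1,0,0,-0.04,0],[1,0,0,-0.029,0],[1,-0.01,0.0016,0,0],[1,-0.01,0.0016,0,0],[1,-0.005,0.0008,0,0],[1,-0.005,0.0008,0,0],[1,-0.005,0.0008,0,0]]
  ]
}}

```text
t: 13.7
tcp_pos: [0.5649, 0.0909, 0.1432]
tool_rot: [0.079, 0.997, 0.0, 0.002]
force: [0.7, -0.4, -0.3]
finger_gap: 0.003
gripper_force: 0.3
```

Emit:
{"method": "move_arm", "body": {
  "increments": [
    [[1,-0.007,0.0011,0,0],[1,-0.007,0.0011,0,0],[1,-0.007,0.0011,0,0],[1,-0.007,0.0011,0,0],[1,-0.007,0.0011,0,0],[1,-0.007,0.0011,0,0],[1,-0.007,0.0011,0,0],[1,-0.006,0.001,0,0]]
  ]
}}

```text
t: 14.5
tcp_pos: [0.5081, 0.0995, 0.1412]
tool_rot: [0.079, 0.997, -0.0, -0.0]
force: [0.0, 0.1, -0.2]
finger_gap: -0.004
gripper_force: 0.0
```

```bash
python3 - <<'E'
from h import *
where()
for c in ["scene","side"]:
    s=manip.snapshot(c)
    for n in ["guard_knob","guard_plate"]:
        print(c,n,[(np.round(d["xyz"],3).tolist(),round(d["confidence"],2)) for d in manip.mark_of(n,c) if np.hypot(d["xyz"][0]-.53,d["xyz"][1]-.09)<.1])
E
```

```text
t 14.5 tcp [0.5081 0.0995 0.1412] box [-0.0147  0.0004  0.1412] ytool deg 90.1 F [ 0.04  0.1  -0.25] gap -0.004
scene guard_knob [([0.563, 0.09, 0.158], 0.73), ([0.501, 0.047, 0.071], 0.5)]
scene guard_plate [([0.518, 0.102, 0.121], 0.79), ([0.521, 0.097, 0.002], 0.71)]
side guard_knob [([0.548, 0.095, 0.162], 0.89)]
side guard_plate [([0.517, 0.096, 0.12], 0.57)]
```

Emit:
{"method": "move_arm", "body": {
  "increments": [
    [[1,-0.005,0.0008,0,0],[1,-0.005,0.0008,0,0],[1,0,0,0.03,0],[1,0,0,0.04,0],[1,0,0,0.05,0],[1,0,-0.04,0.04,0],[1,0,-0.05,0.02,0],[1,0,-0.05,0,0]]
  ]
}}

```text
t: 15.6
tcp_pos: [0.5003, -0.0317, 0.3189]
tool_rot: [0.078, 0.997, -0.001, 0.004]
force: [1.0, -0.1, -1.0]
finger_gap: -0.001
gripper_force: 0.0
```

Emit:
{"method": "move_arm", "body": {
  "increments": [
    [[1,0,-0.05,0,0],[1,0,0,0,0],[1,0,0,0,0],[1,0,0,0,0],[1,0,0,0,0],[1,0,0,0,0],[1,0,0,0,0]]
  ]
}}

```text
t: 16.3
tcp_pos: [0.499, -0.0796, 0.3152]
tool_rot: [0.078, 0.997, 0.0, -0.0]
force: [-0.7, 0.5, 0.5]
finger_gap: 0.0
gripper_force: 0.0
```

```bash
python3 - <<'E'
from h import *
where();u=[]
for c in ["scene","side"]:
    s=manip.snapshot(c)
    for n in ["guard_knob","guard_plate","toggle_tip","bowl","cellar","jar","mill","tongs","tin"]:
        print(c,n,[(np.round(d["xyz"],3).tolist(),round(d["confidence"],2)) for d in manip.mark_of(n,c)][:3])
    m=proj(s,b2w(np.load("box.npy"),[(0,0,.09)]))[0].astype(int)
    u.append(s["img"][m[1]-75:m[1]+65,m[0]-65:m[0]+65,::-1])
cv2.imwrite("pics/end.png",cv2.resize(np.hstack(u),None,fx=3,fy=3,interpolation=cv2.INTER_CUBIC))
E
```

```text
t 16.3 tcp [ 0.499  -0.0796  0.3152] box [ 0.0049 -0.178   0.3152] ytool deg 90.2 F [-0.7   0.51  0.49] gap 0.0
scene guard_knob [([0.314, -0.193, 0.162], 0.9), ([0.546, 0.091, 0.163], 0.81), ([0.292, 0.288, 0.158], 0.6)]
scene guard_plate [([0.518, 0.098, 0.114], 0.84), ([0.286, -0.196, 0.113], 0.81), ([0.253, 0.301, 0.112], 0.73)]
scene toggle_tip []
scene bowl [([0.555, 0.24, 0.002], 0.98), ([0.522, 0.097, 0.0], 0.23)]
scene cellar [([0.509, -0.057, -0.004], 0.67)]
scene jar [([0.527, 0.401, -0.001], 0.76)]
scene mill [([0.644, 0.4, 0.003], 0.71), ([0.524, 0.4, -0.001], 0.52)]
scene tongs [([0.496, -0.415, -0.004], 0.79)]
scene tin [([0.705, -0.362, -0.004], 0.91)]
side guard_knob [([0.548, 0.092, 0.159], 0.76), ([0.288, 0.288, 0.16], 0.74), ([0.497, -0.412, 0.0], 0.23)]
side guard_plate [([0.516, 0.098, 0.12], 0.61), ([0.262, 0.302, 0.115], 0.55)]
side toggle_tip [([0.526, 0.399, 0.001], 0.32), ([0.547, 0.239, -0.005], 0.18)]
side bowl [([0.548, 0.237, -0.002], 0.72), ([0.499, -0.412, -0.002], 0.27), ([0.708, -0.371, 0.002], 0.25)]
side cellar [([0.514, -0.061, -0.001], 0.61)]
side jar [([0.526, 0.404, -0.002], 0.75)]
side mill [([0.645, 0.396, -0.001], 0.75)]
side tongs [([0.496, -0.413, 0.0], 0.93), ([0.513, -0.063, -0.005], 0.51)]
side tin [([0.709, -0.368, 0.003], 0.84)]
```

View pics/end.png

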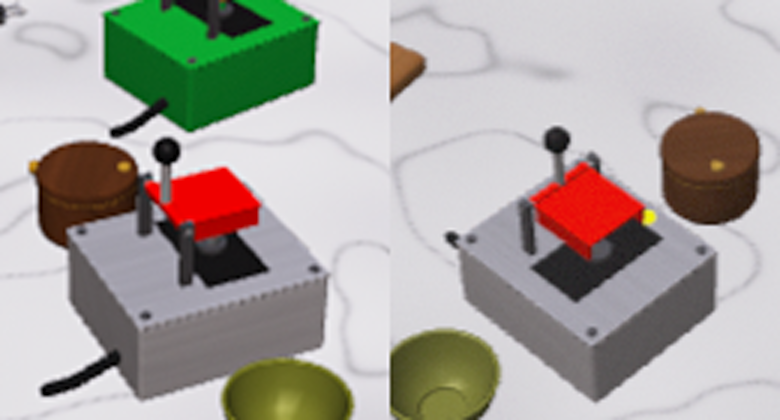

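The guard is shut and level, with the knob upright at about (166,150) and (557,139) in the crops. The bystanders have not moved and the hand is clear.

```bash
python3 -c "
from station import manip
print(manip.sign_off())"
```

```text
the job is handed in; nothing more can be done
None
```

The job is handed in: I tipped the guard fully back by its knob, pushed the toggle to its OFF stop and pushed the guard shut again, all without gripping; at the last look the bystanders had not moved and the hand was clear, at about 16 s.

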